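# Complete the fish-sampling kit

## Robot

A 6-joint arm with a two-finger parallel gripper is mounted at the origin on the work surface. World frame = base frame: x ahead of the robot, y to its left, z up, the work surface at z = 0. Lengths are in m, angles in rad, forces in N, time in s.
With the tool pointing down it reaches from about 0.425 to 0.95 m from the base axis. Payload 3.5 kg.
Tool frame: the origin (TCP) lies at the very end of the fingers, on their centre line; the grasp point (between the pads) lies 19 mm behind it; z points along the fingers, y is the line along which they close (so a half turn about z gives the same grasp; the last joint's range is limited). The gripper opens to 85 mm and grips with 20 to 120 N. Pads are 22 mm wide; open, the fingers measure 114 mm over their backs; the gripper's body (76 mm by 85 mm) begins 54 mm behind the grasp point. The pads swing forward as they close: fully open they stand 13 mm farther back than shut.
Start: joints at [0.979, 0.286, 1.577, -0, 1.279, -0.15], TCP at [0.289, 0.61, 0.231] pointing down, gripper open.
Joint ranges: [-2.77, 2.77], [-0.9, 2.22], [0.21, 2.48], [-1.53, 4.67], [0.24, 2.81], [-2.84, 2.84]. Speed limits (rad/s): [2.79, 2.79, 3.14, 3.14, 3.14, 3.14].

## Interface

Orientations are given as a unit quaternion [x, y, z, w].
In Python, from plant import ctrl gives the robot as it stands.
- The arm moves only by the tool carry_out, never from a script. Its argument "deltas" is one flat list of numbers, 6 for each row, row after row: the shift along the tool's x, y, z in m, then the turn, a rotation vector about the tool's x, y, z in rad. A call has 1 to 5 rows; each row is the pose to reach, as a shift and turn from the pose commanded when the call began, along the tool's axes at that moment; what a row does not reach only later rows make up. A row lasts 1/8 s, in which the tool goes at most 62.5 mm and 10.7 degrees, less where a joint would pass 70% of its speed; a pose out of reach is approached as far as the arm can. A call with a gripper value outside its range is refused whole. "grip" is the opening in per cent of the stroke, from 0 (shut) to 100 (fully open), set as the call begins (left out, the last holds). The fingers move at their own pace and stop on an object; "grip_force" is the grip in N (left out, the last holds). Time passes only in rows, so rows that repeat a pose let the fingers close. It gives the time, the measured TCP pose, the force, the opening and the grip force at its end, in the units of the state.
- ctrl.get_state(): the state, without advancing time (a new reading comes with each control period).
- ctrl.read_camera(name): name is "side" or "top" or "wrist"; returns (picture, depth): 480x640x3 uint8, red, green, blue; 480x640 float32, m along the optical axis (not along the pixel's ray), 0 where there is no reading.
- ctrl.camera_model(name): a dict with "intrinsics" (3x3 intrinsics, pixels), "extrinsics" (4x4, takes a point from world to camera coordinates); the wrist camera has in their place "hand_eye" (4x4, takes a point from camera to tool coordinates, whose origin is the TCP and whose axes are the flange's). Camera axes: x right, y down, z forward; pixel columns grow to the right and rows downward; lengths in m; the calibration is good to about 2 mm. The wrist camera is an equidistant fisheye: a pixel r from the principal point sees the ray r / f radians off the axis. A picture is of the moment at which its call begins: read the wrist's pose just before it. camera_model takes no time and is no camera call.
- ctrl.sign_off(): hands the job in; it is judged then, once.
Trained networks look in the newest picture that a camera, given by its name, has taken for a name from the list of things; names that differ only in an ending like _2 or _b are one class to them, and where a whole thing is asked for, a point or a joint stands for the part that bears it (a point fixed in the world has none). Each returns a list of dicts, best first, with "score" (0 to 1); they miss things now and then, are a little off and sometimes report something else, mostly with a low value. They report only what shows in the picture. A call takes as long as a camera call. They do not tell look-alikes from the thing itself.
- ctrl.find_in(camera, query): "uv" ([column, row] in pixels, amid what is visible of it).
The state is a dict: "time": time; "qpos": joint angles; "dq": joint speeds; "joint_efforts": joint torques, N m; "eef_pos": TCP position; "tcp_rot": TCP orientation; "contact_force": force on the tool from outside, world axes, zero at the start; "wrist_torque": the same for the moment, N m; "opening": opening from 0.0 (shut) to 1.0 (fully open); "finger_force": force on a finger pad.
Only numpy, scipy, OpenCV 4.12 (cv2) and the standard library are available. Lean on these libraries where they do the work, as an engineer would, in place of code of your own. Each camera call takes 0.05 s, during which the arm holds its last target. There are 200 camera calls.

## Task

Complete the three-compartment fish-sampling kit tray so that it holds exactly one screw-cap jar, one round lidded dish and one oblong snap-lid case, one item in each compartment, standing flat on its base. One compartment is already filled: leave that item there, skip its duplicate, and bring one of each of the two missing types from the green mat; either of two twins will do and either free compartment. Leave the spare items and all the other things on the table where they are.

Things in the scene. Friction and masses are not known exactly. Their poses are not given: they have to be found in the camera images.
- jar1: Screw-cap sample jar, white plastic: upright round cylinder, diameter 42, 55 mm tall, screw cap (the top 13 mm) as wide as the body, with a 4 mm groove under it; about 60 g. Origin: centre of its underside, z up. Has an identical twin. At the start one of the six items, drawn anew, is in the tray, five are on the mat.
- dish1: Lidded specimen dish, white plastic: low round disc, diameter 58 (56 in the lowest 8 mm), 22 mm tall; about 40 g. Origin: centre of its underside, z up. Has an identical twin. At the start one of the six items, drawn anew, is in the tray, five are on the mat.
- case1: Snap-lid sample case, white plastic: flat oblong box, 60 mm along its x, 28 mm along its y (a latch tongue adds 1 mm in looks), 22 mm tall; about 50 g. It fits a cell at any yaw. Origin: centre of its underside, z up. Has an identical twin. At the start one of the six items, drawn anew, is in the tray, five are on the mat.
- jar2: Screw-cap sample jar, white plastic: upright round cylinder, diameter 42, 55 mm tall, screw cap (the top 13 mm) as wide as the body, with a 4 mm groove under it; about 60 g. Origin: centre of its underside, z up. Has an identical twin. At the start one of the six items, drawn anew, is in the tray, five are on the mat.
- dish2: Lidded specimen dish, white plastic: low round disc, diameter 58 (56 in the lowest 8 mm), 22 mm tall; about 40 g. Origin: centre of its underside, z up. Has an identical twin. At the start one of the six items, drawn anew, is in the tray, five are on the mat.
- case2: Snap-lid sample case, white plastic: flat oblong box, 60 mm along its x, 28 mm along its y (a latch tongue adds 1 mm in looks), 22 mm tall; about 50 g. It fits a cell at any yaw. Origin: centre of its underside, z up. Has an identical twin. At the start one of the six items, drawn anew, is in the tray, five are on the mat.
- cell0: One of the three equal fixed compartments of the kit tray, grey plastic, 96 mm square outside, 90 inside. Origin: centre of its underside, 3 mm above the table; z up, x and y along its walls. Floor 3 mm and wall tops 11 mm above this origin (floor 6 mm above the table, level with the mat's top). In a row, centres 98 mm apart; their order, and which one is filled, vary.
- cell1: One of the three equal fixed compartments of the kit tray, grey plastic, 96 mm square outside, 90 inside. Origin: centre of its underside, 3 mm above the table; z up, x and y along its walls. Floor 3 mm and wall tops 11 mm above this origin (floor 6 mm above the table, level with the mat's top). In a row, centres 98 mm apart; their order, and which one is filled, vary.
- cell2: One of the three equal fixed compartments of the kit tray, grey plastic, 96 mm square outside, 90 inside. Origin: centre of its underside, 3 mm above the table; z up, x and y along its walls. Floor 3 mm and wall tops 11 mm above this origin (floor 6 mm above the table, level with the mat's top). In a row, centres 98 mm apart; their order, and which one is filled, vary.
- tray: Aluminium base plate of the kit tray, 112 x 312 x 3 mm, with a small wire handle at each end, carrying the three compartments in a row along its y. Fixed. Origin: centre of its underside, on the table; z up. To the robot's right.
- mat: Green cutting mat, 380 (x) x 440 (y) x 6 mm, fixed on the table to the robot's left of the tray; its top is 6 mm above the table. Origin: centre of its underside.
- bottle: Bystander on the mat: slim white bottle with a grey cap, diameter 34, 85 mm tall. Origin: centre of its underside, z up.
- beaker: Bystander on the mat: empty open white cup, rim diameter 48, 55 mm tall. Origin: centre of its underside, z up.
- tape: Bystander on the mat: roll of paper tape lying flat, outside diameter 52, hole 36, 18 mm tall. Origin: centre of its underside, z up.
- forceps: Bystander on the table in front of the robot: steel forceps, 130 mm long along x, 14 wide, 5 mm tall. Origin: centre of its underside, z up.
- marker: Bystander on the table left of the mat: black marker pen, 125 mm long along x, 14 wide, 14 mm tall. Origin: centre of its underside, z up.
There are look-alikes about, which are no part of the job. Leave any brown or purple look-alike of the dish1 alone.

How it is judged:
At the end, for the whole second after the job is handed in: Each compartment holds one item (within 36 mm of its centre, on its floor within 4 mm, upright within 10 degrees): one jar, one dish, one case. The item there at the start has stayed; each twin stands upright on the mat within 30 mm of its start. All six are at rest (((horizontal distance between jar1 and tray below 0.15 m and distance of jar2 from where it was at the start of the episode below 0.03 m and not (horizontal distance between jar2 and tray below 0.15 m)) or (horizontal distance between jar2 and tray below 0.15 m and distance of jar1 from where it was at the start of the episode below 0.03 m and not (horizontal distance between jar1 and tray below 0.15 m))) and ((horizontal distance between dish1 and tray below 0.15 m and distance of dish2 from where it was at the start of the episode below 0.03 m and not (horizontal distance between dish2 and tray below 0.15 m)) or (horizontal distance between dish2 and tray below 0.15 m and distance of dish1 from where it was at the start of the episode below 0.03 m and not (horizontal distance between dish1 and tray below 0.15 m))) and ((horizontal distance between case1 and tray below 0.15 m and distance of case2 from where it was at the start of the episode below 0.03 m and not (horizontal distance between case2 and tray below 0.15 m)) or (horizontal distance between case2 and tray below 0.15 m and distance of case1 from where it was at the start of the episode below 0.03 m and not (horizontal distance between case1 and tray below 0.15 m))) and horizontal distance between any of jar1, dish1, case1, jar2, dish2, case2 and cell0 below 0.036 m and horizontal distance between any of jar1, dish1, case1, jar2, dish2, case2 and cell1 below 0.036 m and horizontal distance between any of jar1, dish1, case1, jar2, dish2, case2 and cell2 below 0.036 m and ((horizontal distance between jar1 and tray below 0.15 m and distance of jar1 from where it was at the start of the episode below 0.03 m) or (horizontal distance between dish1 and tray below 0.15 m and distance of dish1 from where it was at the start of the episode below 0.03 m) or (horizontal distance between case1 and tray below 0.15 m and distance of case1 from where it was at the start of the episode below 0.03 m) or (horizontal distance between jar2 and tray below 0.15 m and distance of jar2 from where it was at the start of the episode below 0.03 m) or (horizontal distance between dish2 and tray below 0.15 m and distance of dish2 from where it was at the start of the episode below 0.03 m) or (horizontal distance between case2 and tray below 0.15 m and distance of case2 from where it was at the start of the episode below 0.03 m)) and height (world z) of each of jar1, dish1, case1, jar2, dish2, case2 below 0.01 m and angle between each of jar1, dish1, case1, jar2, dish2, case2's own z axis and vertical below 0.17 rad and linear speed of each of jar1, dish1, case1, jar2, dish2, case2 below 0.03 m/s); the robot touches nothing.
It fails at once if the bottle is pushed more than 30 mm or knocked over (distance of bottle from where it was at the start of the episode above 0.03 m or angle between bottle's own z axis and vertical above 0.6 rad).
It fails at once if the beaker is pushed more than 30 mm or knocked over (distance of beaker from where it was at the start of the episode above 0.03 m or angle between beaker's own z axis and vertical above 0.6 rad).
It fails at once if the tape is pushed more than 30 mm or knocked over (distance of tape from where it was at the start of the episode above 0.03 m or angle between tape's own z axis and vertical above 0.6 rad).
It fails at once if the forceps is pushed more than 30 mm (distance of forceps from where it was at the start of the episode above 0.03 m).
It fails at once if the marker is pushed more than 30 mm (distance of marker from where it was at the start of the episode above 0.03 m).
It also fails if it takes over 56 s, if anything falls off the work surface, if the arm or the gripper's body presses on something with over 40 N, if the wrist force passes 120 N, or if a joint passes its speed limit or range.

## Working session

There is one attempt and no reset: what is moved stays moved. The work goes in short steps, Python scripts to look and compute and a tool call to move; the robot and the scene stay as the last step left them, time stands still between calls to the robot, and variables do not carry over. Pictures are saved under pics/ and viewed, at most 10 in all, crops included, and the job is handed in when it is done.

Besides the shell and the picture viewer there is one more tool, called after ">>>" as name(argument=value, ...) on one line, values as JSON. carry_out: Moves the arm, as the interface text tells. Its arguments: {"type":"object","properties":{"deltas":{"type":"array"},"grip":{"type":"number"},"grip_force":{"type":"number"}},"required":["deltas"]}

```bash
ls; mkdir -p pics; cat > h.py <<'E'
import numpy as np, cv2
from plant import ctrl
from scipy.spatial.transform import Rotation as R
def pts(cam, depth):
    m=ctrl.camera_model(cam);K=np.array(m["intrinsics"]);E=np.linalg.inv(np.array(m["extrinsics"]))
    v,u=np.mgrid[0:480,0:640]
    p=np.stack([(u-K[0,2])/K[0,0]*depth,(v-K[1,2])/K[1,1]*depth,depth],-1)
    return p@E[:3,:3].T+E[:3,3]
E
python3 - <<'E'
from h import *
s=ctrl.get_state();print(s["eef_pos"],s["tcp_rot"],s["opening"],s["time"])
im,d=ctrl.read_camera("top");cv2.imwrite("pics/top0.png",im[...,::-1]);np.savez("top0.npz",im=im,d=d)
P=pts("top",d)
for q in ["jar1","dish1","case1","bottle","beaker","tape","cell0","tray"]:
    for r in ctrl.find_in("top",q):
        u,v=map(int,np.round(r["uv"]));print(q,round(r["score"],2),u,v,P[v,u].round(3))
E
```

```text
pics
[0.28818947 0.60962395 0.22989533] [ 2.19082039e-01  9.75705669e-01 -1.14740583e-03 -4.36542685e-04] 1.0016274472298528 0.0
jar1 0.91 515 221 [ 0.541 -0.323  0.058]
jar1 0.61 338 165 [0.658 0.039 0.062]
dish1 0.94 335 218 [0.553 0.045 0.03 ]
dish1 0.89 181 338 [0.303 0.36  0.022]
dish1 0.78 273 274 [0.434 0.173 0.031]
dish1 0.75 257 343 [0.293 0.204 0.022]
dish1 0.23 213 215 [0.56  0.303 0.024]
case1 0.86 209 273 [0.435 0.305 0.032]
case1 0.62 212 215 [0.559 0.304 0.03 ]
bottle 0.84 271 214 [0.549 0.175 0.081]
beaker 0.73 274 168 [0.667 0.177 0.013]
tape 0.67 219 162 [0.683 0.299 0.003]
cell0 0.73 461 224 [ 0.545 -0.224  0.008]
cell0 0.64 502 228 [ 0.537 -0.311  0.007]
cell0 0.56 416 226 [ 0.541 -0.128  0.003]
tray 0.78 458 249 [ 0.491 -0.215  0.007]
```

View pics/top0.png

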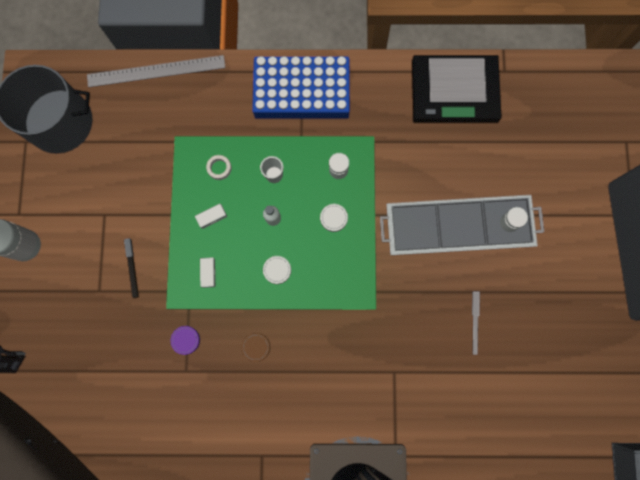

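```bash
python3 - <<'E'
import cv2
im=cv2.imread("pics/top0.png")[130:370,150:550]
cv2.imwrite("pics/crop0.png",cv2.resize(im,(800,480),interpolation=cv2.INTER_CUBIC))
E
```

```text
(no output)
```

View pics/crop0.png

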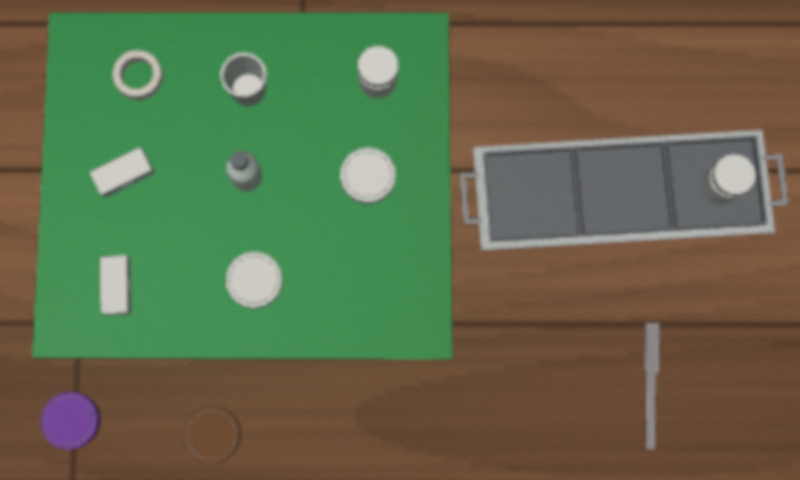

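The top picture shows the tray (388–537, 197–254) with a jar in its right cell (516,218), so a dish and a case are missing.
- **Dish candidates:** white at (335,218) and (277,270). Purple (185,340) and brown (256,347) are look-alikes. The tape at (219,167) is not a dish.
- **Case candidates:** (207,272) and (210,216).

I choose the dish at (335,218) and the case at (207,272). The crop shows both are white and clear of their neighbours.

```bash
python3 - <<'E'
from h import *
f=np.load("top0.npz");d=f["d"];im=f["im"];P=pts("top",d)
for n,u,v in [("dish",335,218),("case",207,272)]:
    s=np.s_[v-24:v+24,u-24:u+24];p=P[s];g=im[s].min(-1)
    m=(p[...,2]>.02)&(p[...,2]<.045)&(g>120);q=p[m]
    r=cv2.minAreaRect((q[:,:2]*1000).astype(np.float32));print(n,m.sum(),r,np.median(q,0).round(4),q[:,2].std())
# tray: dark floor cells & plate outline
m=(P[...,0]>.42)&(P[...,0]<.66)&(P[...,1]<-.06)&(P[...,1]>-.40)&(P[...,2]<.03)
g=im.astype(int);m&=(abs(g[...,0]-g[...,2])<25)&(g.min(-1)>45)
m=cv2.morphologyEx(m.astype(np.uint8),cv2.MORPH_OPEN,np.ones((7,7)))>0
r=cv2.minAreaRect((P[m][:,:2]*1000).astype(np.float32));print("tray",m.sum(),r)
m=(P[...,0]>.42)&(P[...,0]<.66)&(P[...,1]<-.06)&(P[...,1]>-.40)
print(ctrl.get_state()["qpos"])
E
```

```text
dish 571 ((555.2664184570312, 49.46062469482422), (54.91759490966797, 57.49279022216797), 89.48045349121094) [0.5548 0.0495 0.0283] 0.0023848911634616926
case 401 ((438.4540710449219, 311.7845153808594), (59.68507385253906, 28.492570877075195), 2.181918144226074) [0.4381 0.3117 0.0275] 0.002472845517759558
tray 7007 ((546.271484375, -224.83343505859375), (115.68363189697266, 315.81585693359375), 3.7675061225891113)
[ 9.79003598e-01  2.86344584e-01  1.57678165e+00  4.59806582e-05
  1.27860714e+00 -1.49995400e-01]
```

```bash
cat >> h.py <<'E'
def delta(xyz,yaw_deg):
    "tool-frame shift and turn to TCP xyz, tool down, tool y at yaw_deg"
    s=ctrl.get_state();T=R.from_quat(s["tcp_rot"]);a=np.radians(yaw_deg)
    y=np.array([np.cos(a),np.sin(a),0]);z=np.array([0,0,-1.]);G=R.from_matrix(np.c_[np.cross(y,z),y,z])
    print(np.r_[T.inv().apply(np.array(xyz)-s["eef_pos"]),(T.inv()*G).as_rotvec()].round(4), "now",s["eef_pos"].round(4),s["opening"],s["time"])
E
python3 -c "
from h import *
delta([.4385,.3118,.13],92.2)"
```

```text
[-2.631e-01 -2.056e-01  1.013e-01 -1.000e-04 -1.000e-04 -4.802e-01] now [0.2885 0.6102 0.2313] 1.0007461336373176 0.45
```

>>> carry_out(deltas=[-0.04, -0.03, 0.015, 0, 0, -0.1, -0.08, -0.06, 0.03, 0, 0, -0.2, -0.12, -0.09, 0.045, 0, 0, -0.3, -0.16, -0.12, 0.06, 0, 0, -0.4, -0.2, -0.15, 0.07, 0, 0, -0.48], grip=75)

```text
time: 1.08
eef_pos: [0.4056, 0.3875, 0.1608]
tcp_rot: [-0.021, 1.0, -0.0, -0.0]
contact_force: [0.4, 0.2, 0.6]
opening: 0.748
finger_force: 0.0
```

```bash
python3 -c "
from h import *
delta([.4385,.3118,.13],92.2)"
```

```text
[-0.0298 -0.077   0.0308 -0.0002 -0.0002  0.0028] now [0.4056 0.3875 0.1608] 0.7484441675657448 1.075
```

>>> carry_out(deltas=[-0.015, -0.04, 0.01, 0, 0, 0, -0.03, -0.077, 0.02, 0, 0, 0, -0.03, -0.077, 0.02, 0, 0, 0, -0.03, -0.077, 0.02, 0, 0, 0])

```text
time: 1.58
eef_pos: [0.4383, 0.3136, 0.1417]
tcp_rot: [-0.019, 1.0, 0.0, 0.0]
contact_force: [0.2, 0.9, -0.5]
opening: 0.749
finger_force: 0.0
```

```bash
cat >> h.py <<'E'
def wrist(name=None):
    "wrist picture unprojected to world points"
    s=ctrl.get_state();im,d=ctrl.read_camera("wrist");m=ctrl.camera_model("wrist")
    K=np.array(m["intrinsics"]);H=np.array(m["hand_eye"])
    v,u=np.mgrid[0:480,0:640];x=(u-K[0,2])/K[0,0];y=(v-K[1,2])/K[1,1];r=np.hypot(x,y)+1e-9
    k=np.tan(np.minimum(r,1.5))/r
    p=np.stack([x*k*d,y*k*d,d],-1)@H[:3,:3].T+H[:3,3]
    p=R.from_quat(s["tcp_rot"]).apply(p.reshape(-1,3)).reshape(480,640,3)+s["eef_pos"]
    if name: cv2.imwrite(f"pics/{name}.png",im[...,::-1])
    return im,d,p
def rect(im,P,c,rad,z0,z1,gmin=120):
    m=(np.hypot(P[...,0]-c[0],P[...,1]-c[1])<rad)&(P[...,2]>z0)&(P[...,2]<z1)&(im.min(-1)>gmin)
    q=P[m];print("rect",m.sum(),cv2.minAreaRect((q[:,:2]*1000).astype(np.float32)),np.median(q,0).round(4))
E
python3 -c "
from h import *
im,d,P=wrist('w1')
rect(im,P,[.4385,.3118],.045,.022,.036,100)
delta([.4385,.3118,.02],92.2)"
```

```text
rect 3145 ((439.7200012207031, 312.025634765625), (59.69953536987305, 29.24323844909668), 2.7848803997039795) [0.4381 0.3121 0.0279]
[-1.000e-04 -2.300e-03  1.219e-01  7.000e-04  8.000e-04  3.000e-04] now [0.4382 0.3141 0.1419] 0.7511747898477988 1.625
```

View pics/w1.png

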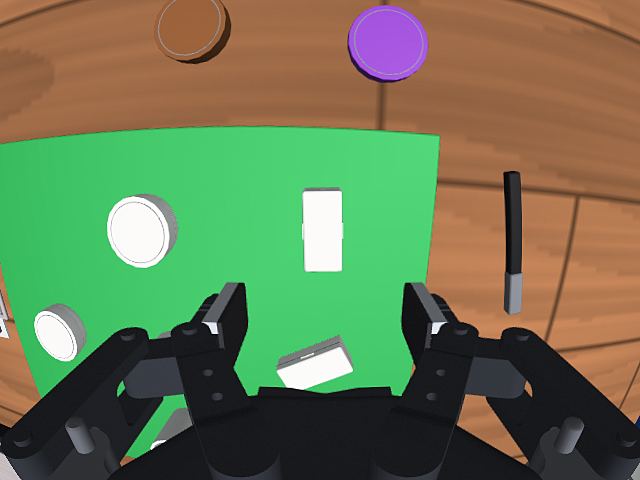

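The wrist view shows the white case at (323,230) between the fingers, agreeing with the top camera. Next I descend and grip.

>>> carry_out(deltas=[-0.001, -0.002, 0.05, 0, 0, 0, -0.001, -0.002, 0.09, 0, 0, 0, -0.001, -0.002, 0.115, 0, 0, 0, -0.001, -0.002, 0.129, 0, 0, 0, -0.001, -0.002, 0.129, 0, 0, 0])

```text
time: 2.25
eef_pos: [0.4387, 0.3119, 0.0119]
tcp_rot: [-0.02, 1.0, -0.0, -0.001]
contact_force: [0.0, -0.8, 0.6]
opening: 0.746
finger_force: 0.0
```

>>> carry_out(deltas=[0, 0, 0, 0, 0, 0, 0, 0, 0, 0, 0, 0, 0, 0, 0, 0, 0, 0, 0, 0, 0, 0, 0, 0, 0, 0, 0, 0, 0, 0], grip=15, grip_force=30)

```text
time: 2.88
eef_pos: [0.4404, 0.3119, 0.0138]
tcp_rot: [-0.019, 1.0, 0.001, 0.001]
contact_force: [-1.4, 0.2, 6.8]
opening: 0.316
finger_force: 30.9
```

>>> carry_out(deltas=[0, 0, -0.04, 0, 0, 0, 0, 0, -0.09, 0, 0, 0, 0, 0, -0.14, 0, 0, 0, -0.01, -0.03, -0.16, 0, 0, 0, -0.02, -0.07, -0.16, 0, 0, 0])

```text
time: 3.5
eef_pos: [0.4632, 0.2422, 0.175]
tcp_rot: [-0.02, 1.0, 0.001, 0.003]
contact_force: [0.4, -0.5, -1.5]
opening: 0.317
finger_force: 30.2
```

```bash
python3 -c "
from h import *
delta([.546,-.225,.17],93.8)"
```

```text
[-0.064  -0.4702  0.0047  0.0012  0.0052 -0.0262] now [0.4632 0.2422 0.175 ] 0.31709331314844574 3.5
```

>>> carry_out(deltas=[-0.007, -0.05, 0, 0, 0, 0, -0.014, -0.1, 0, 0, 0, 0, -0.021, -0.15, 0, 0, 0, 0, -0.028, -0.2, 0, 0, 0, 0, -0.035, -0.25, 0, 0, 0, -0.026])

```text
time: 4.12
eef_pos: [0.506, -0.008, 0.172]
tcp_rot: [-0.032, 0.999, 0.0, -0.0]
contact_force: [0.4, 0.5, -0.2]
opening: 0.321
finger_force: 30.2
```

>>> carry_out(deltas=[-0.007, -0.05, 0, 0, 0, 0, -0.014, -0.1, 0, 0, 0, 0, -0.021, -0.15, 0, 0, 0, 0, -0.028, -0.2, 0, 0, 0, 0, -0.03, -0.22, 0, 0, 0, 0])

```text
time: 4.75
eef_pos: [0.5502, -0.2264, 0.1718]
tcp_rot: [-0.031, 1.0, 0.0, -0.0]
contact_force: [0.1, 0.5, -1.1]
opening: 0.319
finger_force: 30.2
```

```bash
python3 -c "
from h import *
im,d,P=wrist('w2')
delta([.546,-.225,.05],93.8)"
```

```text
[ 0.0042  0.0029  0.1219 -0.001  -0.0003 -0.0051] now [ 0.5504 -0.2275  0.1719] 0.31782523454602474 4.8
```

View pics/w2.png

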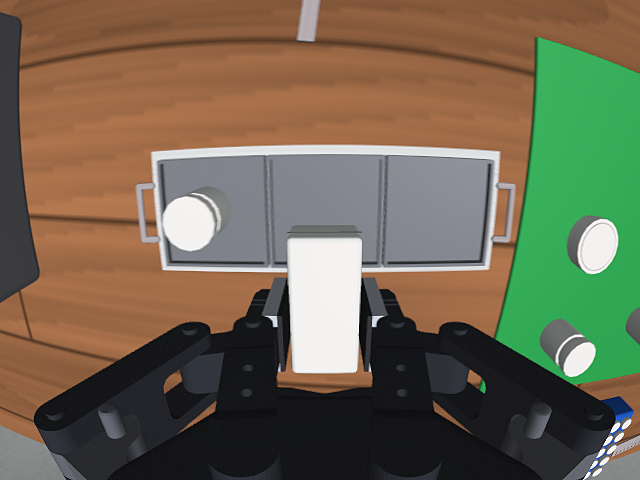

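The case sits level at (325,300), above the middle cell (327,210), and the jar is in the cell at (190,222). Lowering now.

>>> carry_out(deltas=[0.002, 0.001, 0.05, 0, 0, 0, 0.004, 0.002, 0.1, 0, 0, 0, 0.004, 0.002, 0.135, 0, 0, 0, 0.004, 0.002, 0.15, 0, 0, 0, 0.004, 0.002, 0.157, 0, 0, 0])

```text
time: 5.42
eef_pos: [0.5464, -0.2215, 0.0151]
tcp_rot: [-0.033, 0.999, 0.0, -0.0]
contact_force: [0.6, 0.2, -0.2]
opening: 0.316
finger_force: 30.2
```

>>> carry_out(deltas=[0, 0, 0.001, 0, 0, 0, 0, 0, 0.001, 0, 0, 0])

```text
time: 5.68
eef_pos: [0.5474, -0.2228, 0.0159]
tcp_rot: [-0.032, 0.999, -0.001, 0.001]
contact_force: [-0.1, -0.7, -0.2]
opening: 0.32
finger_force: 30.2
```

>>> carry_out(deltas=[0, 0, 0.001, 0, 0, 0, 0, 0, 0.002, 0, 0, 0, 0, 0, 0.002, 0, 0, 0])

```text
time: 6.05
eef_pos: [0.547, -0.2227, 0.0139]
tcp_rot: [-0.032, 0.999, -0.0, 0.001]
contact_force: [-1.2, 0.0, 5.0]
opening: 0.322
finger_force: 30.8
```

Contact with the floor. Releasing: fingers to 52 % (about 73 mm over the backs, inside the cell), then up.

>>> carry_out(deltas=[0, 0, 0, 0, 0, 0, 0, 0, 0, 0, 0, 0, 0, 0, 0, 0, 0, 0], grip=50)

```text
time: 6.42
eef_pos: [0.5462, -0.2222, 0.0121]
tcp_rot: [-0.032, 0.999, 0.0, -0.0]
contact_force: [-0.8, 0.2, -0.6]
opening: 0.502
finger_force: 0.0
```

>>> carry_out(deltas=[0, 0, -0.02, 0, 0, 0, 0, 0, -0.06, 0, 0, 0, 0, 0, -0.11, 0, 0, 0, 0, 0, -0.15, 0, 0, 0, 0, 0.04, -0.15, 0, 0, 0])

```text
time: 7.05
eef_pos: [0.547, -0.1852, 0.1695]
tcp_rot: [-0.031, 1.0, -0.003, 0.005]
contact_force: [-0.2, 1.0, -0.4]
opening: 0.502
finger_force: 0.0
```

```bash
python3 -c "
from h import *
im,d,P=wrist()
rect(im,P,[.546,-.225],.047,.02,.04,100)
rect(im,P,[.5525,-.3226],.06,.05,.07,120)
delta([.555,.0495,.13],45)
delta([.555,.0495,.13],135)"
```

```text
rect 2689 ((546.6519165039062, -222.55636596679688), (60.66358947753906, 29.90924835205078), 3.373892068862915) [ 0.5447 -0.222   0.0278]
rect 2161 ((550.6880493164062, -325.5374450683594), (41.53489685058594, 41.37372589111328), 83.71755981445312) [ 0.5492 -0.323   0.0607]
[-0.0248  0.2273  0.0366  0.0022  0.0047  0.8499] now [ 0.5448 -0.179   0.1664] 0.5047344306432582 7.1
[-0.0248  0.2273  0.0366 -0.0017  0.0048 -0.7209] now [ 0.5448 -0.179   0.1664] 0.5047344306432582 7.1
```

The case stands well centred in the middle cell. Next, the dish.

>>> carry_out(deltas=[-0.005, 0.045, 0, 0, 0, 0.17, -0.01, 0.09, 0, 0, 0, 0.34, -0.015, 0.135, 0.01, 0, 0, 0.51, -0.02, 0.18, 0.02, 0, 0, 0.68, -0.025, 0.227, 0.03, 0, 0, 0.85], grip=100)

```text
time: 7.72
eef_pos: [0.5544, 0.0472, 0.1334]
tcp_rot: [0.385, 0.923, 0.0, 0.001]
contact_force: [1.0, 0.4, -0.1]
opening: 1.001
finger_force: 0.0
```

>>> carry_out(deltas=[0, 0, 0, 0, 0, 0, 0, 0, 0, 0, 0, 0])

```text
time: 7.98
eef_pos: [0.5544, 0.0456, 0.1332]
tcp_rot: [0.382, 0.924, -0.0, 0.001]
contact_force: [0.4, 0.2, 0.4]
opening: 1.001
finger_force: 0.0
```

```bash
python3 -c "
from h import *
im,d,P=wrist('w3')
rect(im,P,[.555,.0495],.045,.022,.036,100)
delta([.555,.0495,.012],45)"
```

```text
rect 5211 ((556.7464599609375, 49.20838928222656), (57.170936584472656, 57.15364074707031), 45.35287857055664) [0.556  0.0497 0.0282]
[3.000e-03 3.300e-03 1.213e-01 6.000e-04 1.300e-03 1.000e-04] now [0.5546 0.0451 0.1333] 0.996171601823357 8.025
```

View pics/w3.png

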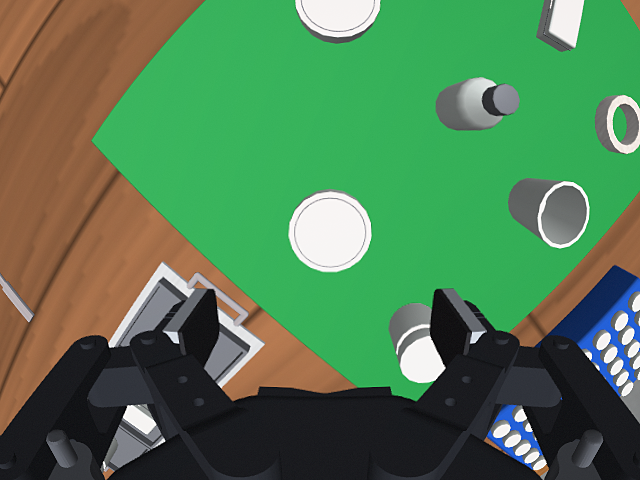

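The dish is at (330,232), white and centred in the gripper's line; the jar at (415,345) stays clear. Descending.

>>> carry_out(deltas=[0.001, 0.002, 0.05, 0, 0, 0, 0.002, 0.004, 0.09, 0, 0, 0, 0.002, 0.004, 0.112, 0, 0, 0, 0.002, 0.004, 0.123, 0, 0, 0, 0.002, 0.004, 0.123, 0, 0, 0])

```text
time: 8.65
eef_pos: [0.5557, 0.0492, 0.0094]
tcp_rot: [0.383, 0.924, -0.0, -0.0]
contact_force: [-0.0, 0.7, 1.0]
opening: 0.998
finger_force: 0.0
```

>>> carry_out(deltas=[0, 0, 0, 0, 0, 0, 0, 0, 0, 0, 0, 0, 0, 0, 0, 0, 0, 0, 0, 0, 0, 0, 0, 0], grip=45, grip_force=30)

```text
time: 9.15
eef_pos: [0.557, 0.0499, 0.011]
tcp_rot: [0.383, 0.924, 0.0, 0.002]
contact_force: [-0.4, -1.3, 6.1]
opening: 0.66
finger_force: 32.6
```

>>> carry_out(deltas=[0, 0, -0.03, 0, 0, 0, 0, 0, -0.07, 0, 0, 0, 0, 0, -0.12, 0, 0, 0, 0, 0, -0.13, 0, 0, 0])

```text
time: 9.65
eef_pos: [0.5579, 0.05, 0.1436]
tcp_rot: [0.383, 0.924, 0.001, 0.004]
contact_force: [-0.1, -0.4, 0.3]
opening: 0.668
finger_force: 32.3
```

```bash
python3 -c "
from h import *
delta([.5395,-.127,.13],48.8)"
```

```text
[-0.1121 -0.1382  0.0136  0.0047  0.006  -0.0664] now [0.5579 0.05   0.1436] 0.6675960696165196 9.65
```

>>> carry_out(deltas=[-0.03, -0.035, 0, 0, 0, 0, -0.06, -0.07, 0, 0, 0, -0.03, -0.09, -0.105, 0, 0, 0, -0.066, -0.112, -0.138, 0, 0, 0, -0.066, -0.112, -0.138, 0.0, 0, 0, -0.066])

```text
time: 10.28
eef_pos: [0.5358, -0.1285, 0.1378]
tcp_rot: [0.354, 0.935, -0.0, -0.001]
contact_force: [-0.6, 0.3, -0.5]
opening: 0.664
finger_force: 32.3
```

```bash
python3 -c "
from h import *
im,d,P=wrist('w4')
delta([.5395,-.127,.012],48.8)"
```

```text
[-0.0028  0.0024  0.1258 -0.0004 -0.0028 -0.0032] now [ 0.5361 -0.1271  0.1379] 0.6654507031798937 10.325
```

View pics/w4.png

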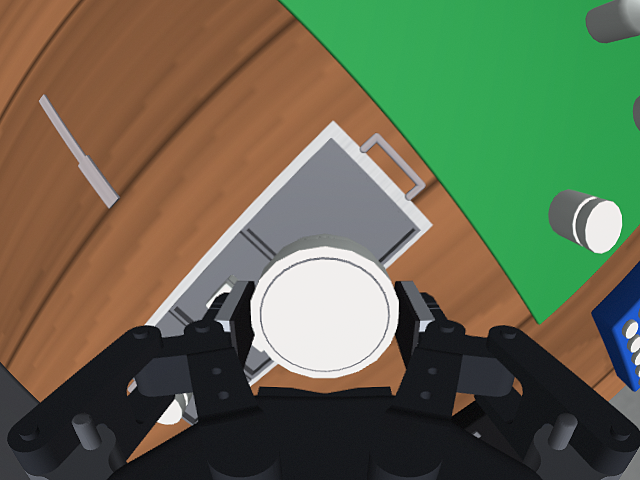

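The dish is held level at (325,315) above the left cell, with the fingers along the cell's diagonal. Lowering.

>>> carry_out(deltas=[-0.001, 0.001, 0.045, 0, 0, 0, -0.002, 0.002, 0.09, 0, 0, 0, -0.003, 0.002, 0.115, 0, 0, 0, -0.003, 0.002, 0.123, 0, 0, 0, -0.003, 0.002, 0.126, 0, 0, 0])

```text
time: 10.95
eef_pos: [0.5408, -0.1264, 0.0132]
tcp_rot: [0.352, 0.936, 0.0, -0.0]
contact_force: [0.1, 0.5, -0.5]
opening: 0.667
finger_force: 32.3
```

>>> carry_out(deltas=[0, 0, 0.001, 0, 0, 0, 0, 0, 0.002, 0, 0, 0, 0, 0, 0.002, 0, 0, 0])

```text
time: 11.32
eef_pos: [0.5411, -0.1274, 0.0121]
tcp_rot: [0.352, 0.936, -0.0, 0.001]
contact_force: [0.1, -0.5, -0.7]
opening: 0.666
finger_force: 32.3
```

>>> carry_out(deltas=[0, 0, 0.001, 0, 0, 0, 0, 0, 0.002, 0, 0, 0, 0, 0, 0.002, 0, 0, 0])

```text
time: 11.7
eef_pos: [0.5413, -0.1275, 0.011]
tcp_rot: [0.352, 0.936, -0.0, 0.0]
contact_force: [-2.9, 1.7, 8.3]
opening: 0.664
finger_force: 33.0
```

Contact with the floor. Open and lift.

>>> carry_out(deltas=[0, 0, 0, 0, 0, 0, 0, 0, 0, 0, 0, 0, 0, 0, 0, 0, 0, 0], grip=82)

```text
time: 12.08
eef_pos: [0.5405, -0.1271, 0.009]
tcp_rot: [0.352, 0.936, 0.0, -0.0]
contact_force: [0.3, -0.5, 0.1]
opening: 0.82
finger_force: 0.0
```

>>> carry_out(deltas=[0, 0, -0.02, 0, 0, 0, 0, 0, -0.06, 0, 0, 0, 0, 0, -0.11, 0, 0, 0, 0, 0, -0.16, 0, 0, 0, 0, 0, -0.2, 0, 0, 0])

```text
time: 12.7
eef_pos: [0.5412, -0.1274, 0.2135]
tcp_rot: [0.352, 0.936, -0.0, 0.002]
contact_force: [0.9, -0.3, -0.8]
opening: 0.818
finger_force: 0.0
```

>>> carry_out(deltas=[0, 0.05, -0.03, 0, 0, 0, 0, 0.1, -0.03, 0, 0, 0, 0, 0.14, -0.03, 0, 0, 0, 0, 0.14, -0.03, 0, 0, 0, 0, 0.14, -0.03, 0, 0, 0])

```text
time: 13.32
eef_pos: [0.6326, -0.0221, 0.24]
tcp_rot: [0.352, 0.936, -0.0, 0.0]
contact_force: [0.1, -0.4, 1.1]
opening: 0.818
finger_force: 0.0
```

```bash
python3 -c "
from h import *
im,d,P=wrist()
rect(im,P,[.5395,-.127],.047,.02,.04,100)
im,d=ctrl.read_camera('side');cv2.imwrite('pics/s5.png',im[...,::-1])
print(ctrl.get_state()['time'],ctrl.get_state()['eef_pos'])"
```

```text
rect 2318 ((542.0892944335938, -128.0587615966797), (57.42347717285156, 56.700355529785156), 52.97245407104492) [ 0.5425 -0.1261  0.0282]
13.425 [ 0.63240013 -0.02275938  0.23975017]
```

View pics/s5.png

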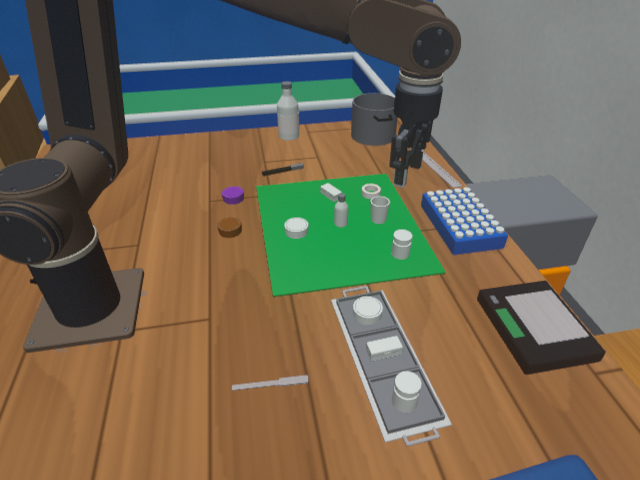

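The side view shows the dish (368,311), case (383,347) and jar (406,390), one per cell and flat. The spares and bystanders are where they were, and the arm is clear.

```bash
python3 -c "
from h import *
print(ctrl.sign_off())"
```

```text
the job is handed in; nothing more can be done
None
```

I handed in the job at about 13.4 s of the 56 s: the tray holds one dish, one case and the jar that was already there, one per compartment and flat; the spares and other things look unmoved in the last side picture (sign-off gave no verdict).

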